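Load the sample carrier

ROBOT

A 7-joint arm with a two-finger parallel gripper is mounted at the origin on the work surface. World frame = base frame: x ahead of the robot, y to its left, z up, the work surface at z = 0. Lengths are in m, angles in degrees, forces in N, time in s.
With the tool pointing down it reaches from about 0.425 to 0.875 m from the base axis. Payload 4.7 kg.
Tool frame: the origin (TCP) lies midway between the tips of the shut fingers; the grasp point (between the pads) lies 19 mm behind it (env.grip_point_offset is the distance from the TCP to the grasp point, in m); z points along the fingers, y is the line along which they close (so a half turn about z gives the same grasp; the last joint's range is limited). The gripper opens to 87 mm and grips with 3 to 60 N. Pads are 19 mm wide; open, the fingers measure 117 mm over their backs; the gripper's body (75 mm by 190 mm) begins 51 mm behind the grasp point.
Start: joints at [72.714, 18.392, -4.016, 83.108, 1.295, 78.541, -3.26], TCP at [0.202, -0.618, 0.223] pointing down, gripper open.
Joint ranges: [-163.93, 163.93], [-17.29, 119.83], [-79.2, 71.16], [3.27, 140.29], [-89.18, 269.18], [5.43, 117.66], [-154.24, 154.24]. Speed limits (degrees/s): [147.25, 147.25, 180, 180, 180, 180, 180].

INTERFACE

Orientations are given as [roll, pitch, yaw] about the fixed x, y, z axes, in that order (R = Rz(yaw) Ry(pitch) Rx(roll)).
In Python, from cell import env gives the robot as it stands.
- The arm moves only by the shell command python3 -m jog 'ROWS' [FORCE]. ROWS is JSON, a list of rows, each a list of 7 numbers: the shift along the tool's x, y, z in m, then the turn, a rotation vector about the tool's x, y, z in rad, then the finger opening in m, from 0 to 0.087. A call has 1 to 12 rows; each row shifts and turns the commanded pose from where the row before left it, along the tool's axes as they then stand; what a row does not reach is not made up. A row lasts 1/12 s, in which the tool goes at most 41.7 mm and 7.16 degrees, less where a joint would pass 70% of its speed; a pose out of reach is approached as far as the arm can. A call is refused whole if a number of a shift passes 0.0417 or a number of a turn 0.125, either way. A call with a gripper value outside its range is refused whole. The fingers move at their own pace and stop on an object; FORCE is the grip in N (left out, the last holds). Time passes only in rows, so rows that do not move let the fingers close. It gives the time, the measured TCP pose, the force, the opening and the grip force at its end, in the units of the state.
- env.get_obs(): the state, without advancing time (a new reading comes with each control period).
- env.read_camera(name): name is "side" or "top" or "wrist"; returns the picture (400x640x3 uint8, blue, green, red); there is no depth.
- env.get_calibration(name): a dict with "fov_y" (degrees; the focal length in pixels is half the picture's height over the tangent of half this angle, whatever the lens; pixels are square), "cx", "cy" (the principal point, pixels), "k1" (the pictures are not rectified: a ray, as slopes to the right and down, at radius r is drawn at 1 + k1 r^2 times it, then the intrinsics apply), "pose" (4x4, takes a point from camera to world coordinates). Camera axes: x right, y up, looking along -z (the intrinsics and any distortion apply to the point x, -y, -z); pixel columns grow to the right and rows downward; lengths in m; the calibration is good to about 2 mm. A picture is of the moment at which its call begins: read the wrist's pose just before it. get_calibration takes no time and is no camera call; for the wrist camera it gives the pose at the moment of the call.
- env.sign_off(): hands the job in; it is judged then, once.
The state is a dict: "time_s": time; "qpos": joint angles; "joint_velocities": joint speeds; "effort": joint torques, N m; "tool_pos": TCP position; "tool_rot": TCP orientation; "force": force on the tool from outside, world axes, zero at the start; "wrist_torque": the same for the moment, N m; "grip_width": finger opening in m; "grasp_force": force on a finger pad.
Only numpy, scipy, OpenCV 4.12 (cv2) and the standard library are available. Lean on these libraries where they do the work, as an engineer would, in place of code of your own. Each camera call takes 0.05 s, during which the arm holds its last target. There are 200 camera calls.

TASK

Collect the four white sample bottles into the yellow carrier: each goes upright, all the way down, into the cup of the same colour as its cap. Set them down without dropping or tipping them, and leave the two brown bottles standing where they are.

Things in the scene. Friction and masses are not known exactly. Their poses are not given: they have to be found in the camera images.
- bottle_red: white plastic sample bottle with a red screw cap, loose, standing upright on the table: 94 mm tall; body 48 mm in diameter up to 50 mm, sloping shoulder to a 30 mm neck at 62 mm; cap 34 mm in diameter from 70 to 94 mm, the best place to grip. About 0.14 kg. Origin: centre of the underside, z up along its axis
- bottle_blue: white plastic sample bottle with a blue screw cap, loose, standing upright on the table: 94 mm tall; body 48 mm in diameter up to 50 mm, sloping shoulder to a 30 mm neck at 62 mm; cap 34 mm in diameter from 70 to 94 mm, the best place to grip. About 0.14 kg. Origin: centre of the underside, z up along its axis
- bottle_green: white plastic sample bottle with a green screw cap, loose, standing upright on the table: 94 mm tall; body 48 mm in diameter up to 50 mm, sloping shoulder to a 30 mm neck at 62 mm; cap 34 mm in diameter from 70 to 94 mm, the best place to grip. About 0.14 kg. Origin: centre of the underside, z up along its axis
- bottle_black: white plastic sample bottle with a black screw cap, loose, standing upright on the table: 94 mm tall; body 48 mm in diameter up to 50 mm, sloping shoulder to a 30 mm neck at 62 mm; cap 34 mm in diameter from 70 to 94 mm, the best place to grip. About 0.14 kg. Origin: centre of the underside, z up along its axis
- brown_red: look-alike that does not belong: DARK BROWN bottle with a red cap, loose, standing on the table, same shape and size as the white bottles (94 mm tall, body 48 mm, cap 34 mm). Origin: centre of the underside, z up
- brown_blue: look-alike that does not belong: DARK BROWN bottle with a blue cap, loose, standing on the table, same shape and size as the white bottles (94 mm tall, body 48 mm, cap 34 mm). Origin: centre of the underside, z up
- cup_red: red round open cup, inside 68, outside 78 mm wide, 16 mm high, floor 4 mm thick; fixed, one of four set two by two, 82 mm apart, in the yellow carrier tray (180 mm square plus two 16 mm ledges, rim 30 mm high), also fixed. Its underside is 5 mm above the table, so a bottle in it stands 9 mm above the table. Origin: centre of its underside, z up; x, y along the tray's sides
- cup_blue: blue round open cup, inside 68, outside 78 mm wide, 16 mm high, floor 4 mm thick; fixed, one of four set two by two, 82 mm apart, in the yellow carrier tray (180 mm square plus two 16 mm ledges, rim 30 mm high), also fixed. Its underside is 5 mm above the table, so a bottle in it stands 9 mm above the table. Origin: centre of its underside, z up; x, y along the tray's sides
- cup_green: green round open cup, inside 68, outside 78 mm wide, 16 mm high, floor 4 mm thick; fixed, one of four set two by two, 82 mm apart, in the yellow carrier tray (180 mm square plus two 16 mm ledges, rim 30 mm high), also fixed. Its underside is 5 mm above the table, so a bottle in it stands 9 mm above the table. Origin: centre of its underside, z up; x, y along the tray's sides
- cup_black: black round open cup, inside 68, outside 78 mm wide, 16 mm high, floor 4 mm thick; fixed, one of four set two by two, 82 mm apart, in the yellow carrier tray (180 mm square plus two 16 mm ledges, rim 30 mm high), also fixed. Its underside is 5 mm above the table, so a bottle in it stands 9 mm above the table. Origin: centre of its underside, z up; x, y along the tray's sides

How it is judged (in metres and radians):
At the end, for the whole second after the job is handed in: each white bottle stands upright (within 0.1 rad) on the floor of the cup of its cap's colour, its centre within 12 mm of the cup's centre, at rest; both brown bottles stand upright within 20 mm of where they began (horizontal distance between bottle_red and cup_red below 0.012 m and z of bottle_red in the frame of cup_red between 0.001 and 0.008 m and angle between each of bottle_red, bottle_blue, bottle_green, bottle_black, brown_red, brown_blue's own z axis and vertical below 0.1 rad and linear speed of each of bottle_red, bottle_blue, bottle_green, bottle_black, brown_red, brown_blue below 0.02 m/s and horizontal distance between bottle_blue and cup_blue below 0.012 m and z of bottle_blue in the frame of cup_blue between 0.001 and 0.008 m and horizontal distance between bottle_green and cup_green below 0.012 m and z of bottle_green in the frame of cup_green between 0.001 and 0.008 m and horizontal distance between bottle_black and cup_black below 0.012 m and z of bottle_black in the frame of cup_black between 0.001 and 0.008 m and distance of each of brown_red, brown_blue from where it was at the start of the episode below 0.02 m); the robot touches nothing.
It fails at once if a brown bottle is moved (20 mm or more) or tipped over (distance of any of brown_red, brown_blue from where it was at the start of the episode above 0.02 m or angle between any of brown_red, brown_blue's own z axis and vertical above 0.3 rad).
It fails at once if a white bottle is dropped (it falls at more than 0.6 m/s out of the fingers, as from about 20 mm) ((linear speed of bottle_red above 0.6 m/s and contact force between the fingers and bottle_red below 0.05 N) or (linear speed of bottle_blue above 0.6 m/s and contact force between the fingers and bottle_blue below 0.05 N) or (linear speed of bottle_green above 0.6 m/s and contact force between the fingers and bottle_green below 0.05 N) or (linear speed of bottle_black above 0.6 m/s and contact force between the fingers and bottle_black below 0.05 N)).
It fails at once if a white bottle is tipped over (angle between any of bottle_red, bottle_blue, bottle_green, bottle_black's own z axis and vertical above 0.8 rad).
It also fails if it takes over 90 s, if anything falls off the work surface, if the arm or the gripper's body presses on something with over 40 N, if the wrist force passes 120 N, or if a joint passes its speed limit or range.

## Working session

There is one attempt and no reset: what is moved stays moved. The work goes in short steps, Python scripts to look and compute and a shell command to move; the robot and the scene stay as the last step left them, time stands still between calls to the robot, and variables do not carry over. Pictures are saved under pics/ and viewed, at most 14 in all, crops included, and the job is handed in when it is done.

```bash
mkdir -p pics; ls; python3 - <<'E'
from cell import env
import cv2,numpy as np
o=env.get_obs();print(o)
for n in("top","side","wrist"):
    c=env.get_calibration(n);print(n,c["fov_y"],c["cx"],c["cy"],c["k1"],np.round(c["pose"],4).tolist())
    cv2.imwrite(f"pics/{n}0.png",env.read_camera(n))
a=cv2.imread("pics/top0.png")
E
```

```text
pics
{'time_s': 0.0, 'qpos': array([72.71488761, 18.4396814 , -4.01456595, 83.17526888,  1.29596207,
       78.54059696, -3.25900779]), 'joint_velocities': array([-0.04149963, -0.02853081,  0.02534584,  0.04433664, -0.03730301,
       -0.03217521, -0.00172855]), 'effort': array([ 3.51922199e-04, -4.91285491e+01, -4.03824449e-01, -3.12525880e+01,
       -6.40320126e-02,  4.37951123e-02,  1.70802819e-04]), 'tool_pos': array([ 0.20162689, -0.61735239,  0.22145113]), 'tool_rot': array([-1.79889746e+02,  7.00734998e-03,  1.80951449e+01]), 'force': array([ 0.24492169, -0.10274532, -0.66282469]), 'wrist_torque': array([-0.07145041,  0.03247313, -0.01640953]), 'grasp_force': 0.0, 'grip_width': 0.08706900618463037}
top 51.93889342204293 319.03626107217366 200.453410249741 -0.04684174186428169 [[0.0294, 0.9848, -0.1714, 0.3255], [-0.9996, 0.0282, -0.0095, -0.0258], [-0.0045, 0.1716, 0.9852, 1.0945], [0.0, 0.0, 0.0, 1.0]]
side 46.337725155623104 318.72592648609043 198.93596147549695 0.014502816526517482 [[-0.9867, 0.0626, -0.1497, 0.3805], [-0.161, -0.4942, 0.8543, 0.8696], [-0.0205, 0.8671, 0.4977, 0.5346], [0.0, 0.0, 0.0, 1.0]]
wrist 59.07257513386597 318.60231827931284 193.32007352738296 0.024175921094299165 [[0.3098, 0.9171, 0.2509, 0.2706], [-0.9508, 0.2996, 0.079, -0.5964], [-0.0028, -0.263, 0.9648, 0.3836], [0.0, 0.0, 0.0, 1.0]]
```

View pics/top0.png

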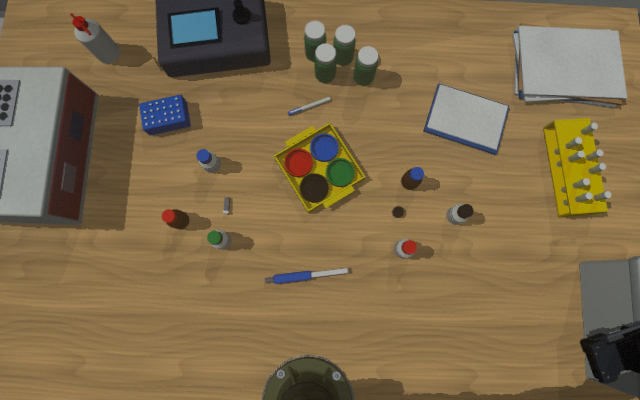

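View pics/side0.png

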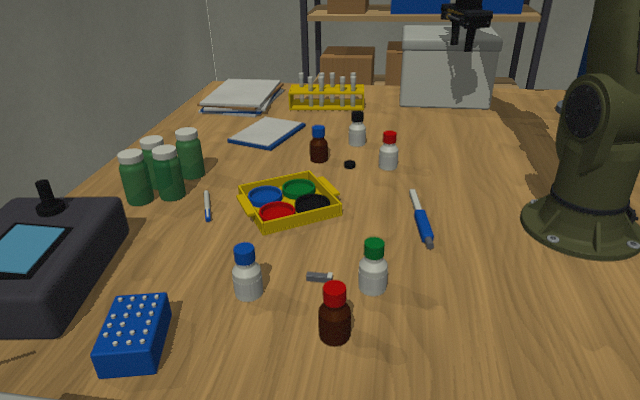

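The top view shows the white bottle caps at blue (205,156), green (215,237), red (408,247) and black (465,211). The brown bottles are at (169,216) and (417,174). Cups are at red (299,162), blue (325,148), green (341,172) and black (315,188). The side view shows the same caps at blue (245,254), green (374,249), red (390,137) and black (357,117).

```bash
cat > h.py <<'E'
import cv2,numpy as np
from cell import env
def ray(c,u,v):
    f=200/np.tan(np.radians(c["fov_y"])/2)
    K=np.array([[f,0,c["cx"]],[0,f,c["cy"]],[0,0,1]])
    p=cv2.undistortPoints(np.array([[[u,v]]],float),K,np.array([c["k1"],0,0,0.]))[0,0]
    P=np.array(c["pose"]);d=P[:3,:3]@[p[0],-p[1],-1]
    return P[:3,3],d/np.linalg.norm(d)
def plane(c,u,v,z):
    o,d=ray(c,u,v);return o+d*(z-o[2])/d[2]
def tri(rs):
    M=[np.eye(3)-np.outer(d,d) for o,d in rs]
    X=np.linalg.solve(sum(M),sum(m@o for m,(o,d) in zip(M,rs)))
    return X,[np.linalg.norm(m@(X-o)) for m,(o,d) in zip(M,rs)]
def mask(im,col):
    h=cv2.cvtColor(im,cv2.COLOR_BGR2HSV);H,S,V=[h[...,i].astype(int) for i in range(3)]
    return {"red":((H<6)|(H>174))&(S>190)&(V>70),"blue":(abs(H-112)<10)&(S>150)&(V>60),
      "green":(abs(H-65)<15)&(S>140)&(V>40),"black":(V<50),"yellow":(abs(H-27)<5)&(S>170)&(V>90)}[col].astype(np.uint8)
def blob(im,col,u,v,r,hull=False):
    m=mask(im,col);n,l,s,c=cv2.connectedComponentsWithStats(m)
    best=[i for i in range(1,n) if np.hypot(*(c[i]-[u,v]))<r and s[i,4]>15]
    if not best:return None
    i=max(best,key=lambda i:s[i,4])
    return c[i],s[i]
E
python3 - <<'E'
from h import *
T=cv2.imread("pics/top0.png");S=cv2.imread("pics/side0.png")
ct=env.get_calibration("top");cs=env.get_calibration("side")
for n,col,a,b in [("blue","blue",(205,156),(245,254)),("green","green",(215,237),(374,249)),("red","red",(408,247),(390,137)),("black","black",(465,211),(357,117)),
 ("brred","red",(169,216),(334,293)),("brblue","blue",(417,174),(319,131)),
 ("c_red","red",(299,162),(278,211)),("c_blue","blue",(325,148),(265,196)),("c_green","green",(341,172),(299,188)),("c_black","black",(315,188),(313,204))]:
    A=blob(T,col,*a,8);B=blob(S,col,*b,8)
    if A is None or B is None: print(n,A,B);continue
    X,e=tri([ray(ct,*A[0]),ray(cs,*B[0])])
    print(n,X.round(4),np.round(e,4),A[0].round(1),A[1][2:],B[0].round(1),B[1][2:],"r",np.hypot(*X[:2]).round(3), plane(ct,*A[0],.012).round(4))
E
```

```text
blue [0.6094 0.2853 0.0833] [0.0016 0.0016] [202.7 155. ] [ 12  11 103] [244.1 253.6] [ 21  22 403] r 0.673 [0.6312 0.3076 0.012 ]
green None (array([373.95778364, 248.06332454]), array([365, 237,  19,  23, 379], dtype=int32))
red [ 0.3918 -0.2412  0.0809] [0.001 0.001] [409.2 246.7] [ 14  13 137] [389.5 136.8] [ 12  13 142] r 0.46 [ 0.3973 -0.2559  0.012 ]
black [ 0.4855 -0.3822  0.0814] [0.0002 0.0002] [465.  210.9] [ 15  13 122] [357.  116.1] [ 11  11 117] r 0.618 [ 0.4967 -0.4066  0.012 ]
brred [0.4514 0.3607 0.0832] [0.0008 0.0008] [168.1 215.6] [ 13  13 129] [334.1 293.6] [ 23  28 548] r 0.578 [0.4611 0.388  0.012 ]
brblue [ 0.5779 -0.2624  0.0796] [0.0017 0.0017] [416.8 173.2] [ 13  12 118] [318.1 131.3] [ 12  12 127] r 0.635 [ 0.5966 -0.2781  0.012 ]
c_red [0.617  0.0428 0.0177] [0.0024 0.0024] [298.8 162.9] [ 27  27 515] [275.7 210.3] [ 36  19 478] r 0.619 [0.6161 0.0428 0.012 ]
c_blue [ 0.6616 -0.0273  0.0123] [0.0023 0.0023] [325.1 148.3] [ 27  25 443] [264.2 195.2] [ 34  21 505] r 0.662 [ 0.6593 -0.0276  0.012 ]
c_green None (array([297.77327935, 187.96356275]), array([283, 179,  32,  20, 494], dtype=int32))
c_black [ 0.5503 -0.0007  0.0184] [0.0011 0.0011] [314.  186.9] [ 27  28 534] [310.5 202. ] [ 35  20 464] r 0.55 [ 0.5504 -0.0006  0.012 ]
```

```bash
python3 - <<'E'
import cv2
T=cv2.imread("pics/top0.png")[115:220,265:375]
cv2.imwrite("pics/crop1.png",cv2.resize(T,None,fx=5,fy=5))
E
```

```text
(no output)
```

View pics/crop1.png

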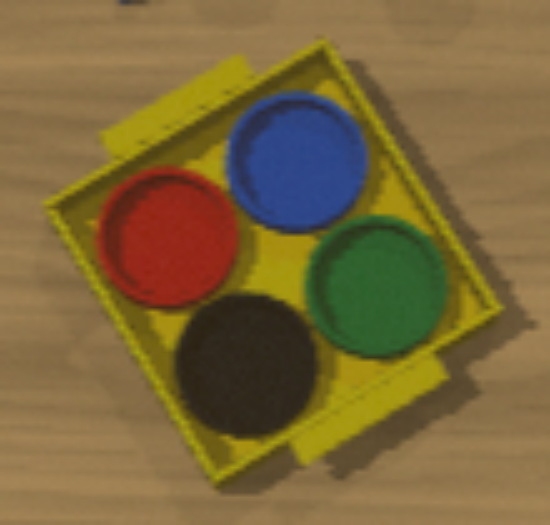

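The crop shows the outer circles of the four cups, about 142 px across. Centres are at red (168,237.5), blue (298,162), green (376.5,285.5) and black (246.5,364.5) in crop pixels.

```bash
sed -i 's/(abs(H-65)<15)&(S>140)&(V>40)/(abs(H-68)<20)\&(S>110)\&(V>25)/' h.py; python3 - <<'E'
from h import *
T=cv2.imread("pics/top0.png");S=cv2.imread("pics/side0.png")
ct=env.get_calibration("top");cs=env.get_calibration("side")
A=blob(T,"green",214,237,8);B=blob(S,"green",374,249,8)
X,e=tri([ray(ct,*A[0]),ray(cs,*B[0])]);print("green",X.round(4),e,A[0],A[1][2:])
C={}
side={"red":(277.5,211),"blue":(265,196)}
for n,u,v in [("red",168,237.5),("blue",298,162),("green",376.5,285.5),("black",246.5,364.5)]:
    C[n]=plane(ct,(u+.5)/5-.5+265,(v+.5)/5-.5+115,.020)
k=list(C);P=np.array([C[n][:2] for n in k]);print([np.linalg.norm(P[i]-P[i-1]).round(4) for i in range(4)])
# rigid 82 mm square fit (Kabsch)
Q=np.array([[0,0],[1,0],[1,1],[0,1]])*.082-.041
H=(Q-Q.mean(0)).T@(P-P.mean(0));U,s,V=np.linalg.svd(H);R=(U@V).T
F=Q@R.T+P.mean(0);print("centre",P.mean(0),np.degrees(np.arctan2(R[1,0],R[0,0])),np.linalg.det(R))
for n,p,f in zip(k,P,F):print(n,p.round(4),f.round(4))
E
```

```text
green [0.4016 0.2419 0.0829] [np.float64(0.0006598614144122219), np.float64(0.0006598614144121417)] [213.65441176 237.02205882] [ 14  13 136]
[np.float64(0.082), np.float64(0.0821), np.float64(0.0809), np.float64(0.0822)]
centre [ 0.60403614 -0.01271773] -56.952468555933315 -0.9999999999999999
red [0.616 0.044] [0.616 0.044]
blue [ 0.6604 -0.0251] [ 0.6608 -0.0247]
green [ 0.5925 -0.0692] [ 0.592  -0.0694]
black [ 0.5472 -0.0006] [ 0.5473 -0.0007]
```

All checks pass. The caps stand at about 0.082 m, the cups are 82 mm apart, and everything is in reach. I'll take black first: turn to yaw 0, then go over the bottle.

```bash
cat > d.py <<'E'
import sys
from h import *
from scipy.spatial.transform import Rotation as Ro
def rep(t):
    o=env.get_obs();R=Ro.from_euler("xyz",o["tool_rot"],degrees=True)
    print("t",round(o["time_s"],2),"pos",o["tool_pos"].round(4),"rot",o["tool_rot"].round(2),"go",R.inv().apply(np.array(t)-o["tool_pos"]).round(4),"w",o["grip_width"].round(4),"gf",round(o["grasp_force"],2))
    G=Ro.from_euler("xyz",[180,0,0],degrees=True);print("turn",(R.inv()*G).as_rotvec().round(4))
if __name__=="__main__":rep([float(a) for a in sys.argv[1:4]])
E
python3 -m jog '[[0,0,0,0,0,0.1,0.087],[0,0,0,0,0,0.11,0.087],[0,0,0,0,0,0.105,0.087],[0.02,-0.016,0,0,0,0,0.087],[0.03,-0.025,0,0,0,0,0.087],[0.03,-0.025,0,0,0,0,0.087],[0.03,-0.025,0,0,0,0,0.087],[0.03,-0.025,0,0,0,0,0.087],[0.03,-0.025,0,0,0,0,0.087],[0.03,-0.025,0,0,0,0,0.087],[0.02,-0.016,0,0,0,0,0.087],[0.01,-0.008,0,0,0,0,0.087]]' 20; python3 d.py .4855 -.3822 .063
```

```text
time_s: 1.15
tool_pos: [0.4357, -0.4234, 0.2224]
tool_rot: [-179.9, -0.1, 0.4]
force: [-0.2, -0.7, -0.2]
grip_width: 0.0869
grasp_force: 0.0Traceback (most recent call last):
  File "d.py", line 8, in <module>
    if __name__=="__main__":rep([float(a) for a in sys.argv[1:4]])
                            ~~~^^^^^^^^^^^^^^^^^^^^^^^^^^^^^^^^^^^
  File "d.py", line 6, in rep
    print("t",round(o["time_s"],2),"pos",o["tool_pos"].round(4),"rot",o["tool_rot"].round(2),"go",R.inv().apply(np.array(t)-o["tool_pos"]).round(4),"w",o["grip_width"].round(4),"gf",round(o["grasp_force"],2))
                                                                                                                                                        ^^^^^^^^^^^^^^^^^^^^^
AttributeError: 'float' object has no attribute 'round'
```

```bash
sed -i 's/o\["grip_width"\].round(4)/round(float(o["grip_width"]),4)/;s/round(o\["grasp_force"\],2)/round(float(o["grasp_force"]),2)/' d.py
python3 -m jog '[[0.02,-0.016,0,0,0,0.005,0.087],[0.02,-0.016,0,0,0,0,0.087],[0.01,-0.009,0,0,0,0,0.087],[0,0,0.02,0,0,0,0.087],[0,0,0.025,0,0,0,0.087],[0,0,0.015,0,0,0,0.087],[0,0,0,0,0,0,0.087],[0,0,0,0,0,0,0.087],[0,0,0,0,0,0,0.087]]' ; python3 d.py .4855 -.3822 .063
python3 - <<'E'
from h import *
c=env.get_calibration("wrist");im=env.read_camera("wrist");cv2.imwrite("pics/w1.png",im)
for z in (.082,):
    m=mask(im,"black");n,l,s,ce=cv2.connectedComponentsWithStats(m)
    for i in range(1,n):
        if s[i,4]>300: print(s[i],ce[i].round(1),plane(c,*ce[i],z).round(4))
E
```

```text
time_s: 1.9
tool_pos: [0.4818, -0.388, 0.1637]
tool_rot: [179.9, -0.1, -0.3]
force: [0.1, -0.1, 0.8]
grip_width: 0.0869
grasp_force: 0.0
t 1.9 pos [ 0.4818 -0.388   0.1637] rot [ 1.7992e+02 -6.0000e-02 -3.1000e-01] go [ 0.0036 -0.0059  0.1007] w 0.0869 gf 0.0
turn [ 0.0013 -0.001  -0.0053]
[  407   226   233   101 12771] [546.3 280.7] [ 0.4179 -0.5612  0.082 ]
[    0   230   640   170 50037] [256.3 351.8] [ 0.355  -0.3376  0.082 ]
```

View pics/w1.png

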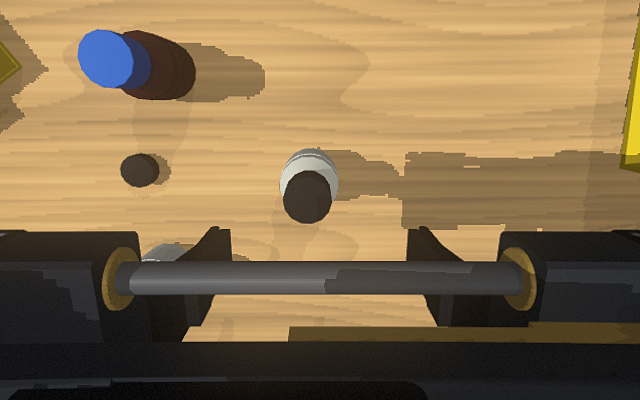

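The wrist view shows the black cap's top disc at about (307,197), between and ahead of the fingers, with nothing in the way. A brown bottle with a blue cap is at (105,58), well clear.

```bash
python3 - <<'E'
from h import *
c=env.get_calibration("wrist")
for u,v in((307,196),(105,58)):print(plane(c,u,v,.094).round(4))
E
python3 d.py .4855 -.3822 .063
```

```text
[ 0.4894 -0.381   0.094 ]
[ 0.5777 -0.259   0.094 ]
t 1.95 pos [ 0.4821 -0.388   0.1642] rot [ 1.799e+02 -1.000e-01 -2.900e-01] go [ 0.0032 -0.006   0.1012] w 0.0872 gf 0.0
turn [ 0.0018 -0.0018 -0.0051]
```

```bash
python3 -m jog '[[0.005,-0.0065,0,0,0,-0.005,0.087],[0,0,0.02,0,0,0,0.087],[0,0,0.03,0,0,0,0.087],[0,0,0.03,0,0,0,0.087],[0,0,0.015,0,0,0,0.087],[0,0,0.006,0,0,0,0.087],[0,0,0,0,0,0,0.06],[0,0,0,0,0,0,0.025],[0,0,0,0,0,0,0.025],[0,0,0,0,0,0,0.025],[0,0,0,0,0,0,0.025],[0,0,0,0,0,0,0.025]]' 20; python3 d.py .487 -.3815 .063
```

```text
time_s: 2.95
tool_pos: [0.4873, -0.3807, 0.0626]
tool_rot: [179.9, -0.1, 0.0]
force: [-0.1, 0.8, -0.6]
grip_width: 0.0546
grasp_force: 0.0
t 2.95 pos [ 0.4873 -0.3807  0.0626] rot [ 1.7994e+02 -7.0000e-02  4.0000e-02] go [-0.0003  0.0008 -0.0004] w 0.0546 gf 0.0
turn [ 0.0011 -0.0012  0.0007]
```

```bash
python3 -m jog '[[0,0,0,0,0,0,0.02],[0,0,0,0,0,0,0.02],[0,0,0,0,0,0,0.02],[0,0,0,0,0,0,0.02],[0,0,0,0,0,0,0.02],[0,0,0,0,0,0,0.02],[0,0,0,0,0,0,0.02]]' 25
```

```text
time_s: 3.53
tool_pos: [0.4868, -0.3804, 0.0616]
tool_rot: [180.0, -0.0, 0.0]
force: [0.7, 0.1, 0.3]
grip_width: 0.0319
grasp_force: 25.0
```

```bash
python3 -m jog '[[0,0,-0.006,0,0,0,0.02],[0,0,-0.015,0,0,0,0.02],[0,0,-0.025,0,0,0,0.02],[0,0,-0.03,0,0,0,0.02],[0,0,-0.03,0,0,0,0.02],[0,0,-0.018,0,0,0,0.02],[0.001,-0.008,-0.006,0,0,0,0.02],[0.003,-0.018,0,0,0,0,0.02],[0.005,-0.03,0,0,0,0,0.02],[0.005,-0.03,0,0,0,0,0.02],[0.005,-0.03,0,0,0,0,0.02],[0.005,-0.03,0,0,0,0,0.02]]' ; python3 -m jog '[[0.005,-0.03,0,0,0,0,0.02],[0.005,-0.03,0,0,0,0,0.02],[0.005,-0.03,0,0,0,0,0.02],[0.005,-0.03,0,0,0,0,0.02],[0.005,-0.03,0,0,0,0,0.02],[0.005,-0.03,0,0,0,0,0.02],[0.004,-0.025,0,0,0,0,0.02],[0.002,-0.015,0,0,0,0,0.02],[0,-0.008,0,0,0,0,0.02],[0,0,0,0,0,0,0.02],[0,0,0,0,0,0,0.02]]'; python3 d.py .5473 -.0007 .073
```

```text
time_s: 4.53
tool_pos: [0.5099, -0.2319, 0.1902]
tool_rot: [-179.9, 0.1, 0.1]
force: [0.6, 0.3, -1.0]
grip_width: 0.0325
grasp_force: 25.0
time_s: 5.45
tool_pos: [0.5459, -0.0069, 0.1909]
tool_rot: [180.0, 0.1, 0.0]
force: [-0.3, -0.7, -1.6]
grip_width: 0.0321
grasp_force: 25.0
t 5.45 pos [ 0.5459 -0.0069  0.1909] rot [1.7995e+02 8.0000e-02 5.0000e-02] go [ 0.0016 -0.0063  0.1178] w 0.0321 gf 25.0
turn [0.0008 0.0014 0.0009]
```

```bash
python3 - <<'E'
from h import *
o=env.get_obs()["tool_pos"];print(o)
c=env.get_calibration("wrist");im=env.read_camera("wrist");cv2.imwrite("pics/w2.png",im)
for n in("red","blue","green"):
    m=mask(im,n);k,l,s,ce=cv2.connectedComponentsWithStats(m)
    i=1+np.argmax(s[1:,4]);p=cv2.findContours((l==i).astype(np.uint8),0,2)[0][0]
    e=cv2.fitEllipse(cv2.convexHull(p));print(n,s[i],np.round(e[0],1),np.round(e[1],1),plane(c,*e[0],.021).round(4))
E
```

```text
[ 0.5458626  -0.00688892  0.19085638]
red [ 220   52   84   88 5100] [261.  96.] [83.1 88.6] [0.6187 0.0444 0.021 ]
blue [ 294    0   87   91 5545] [336.9  42.7] [87.7 94.9] [ 0.6632 -0.0236  0.021 ]
green [ 343   81   83   84 5329] [384.  122.8] [81.7 85.6] [ 0.5949 -0.068   0.021 ]
```

View pics/w2.png

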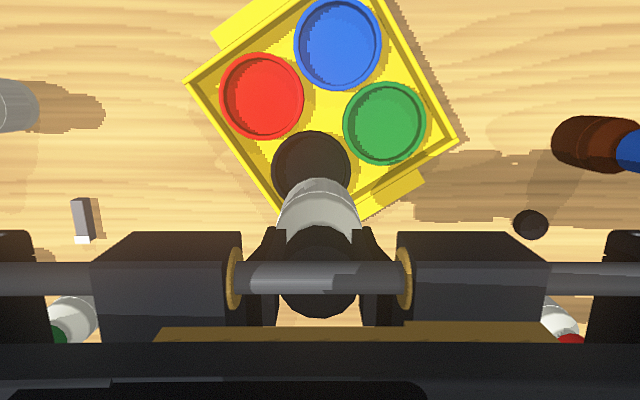

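The wrist view shows the black bottle held upright at about (318,220–310), and the cups sit where they were measured, 1–2.5 mm apart between cameras. I'll take the mean and lower.

```bash
python3 -m jog '[[0.0028,-0.007,0,0,0,0,0.02],[0,0,0.01,0,0,0,0.02],[0,0,0.025,0,0,0,0.02],[0,0,0.03,0,0,0,0.02],[0,0,0.025,0,0,0,0.02],[0,0,0.015,0,0,0,0.02],[0,0,0.008,0,0,0,0.02],[0,0,0.004,0,0,0,0.02],[0,0,0.002,0,0,0,0.02],[0,0,0,0,0,0,0.02],[0,0,0,0,0,0,0.02]]' ; python3 d.py .5487 0 .071
```

```text
time_s: 6.42
tool_pos: [0.5502, 0.0006, 0.0736]
tool_rot: [180.0, -0.1, 0.0]
force: [-1.0, -0.4, -1.6]
grip_width: 0.032
grasp_force: 25.0
t 6.42 pos [0.5502 0.0006 0.0736] rot [ 1.7999e+02 -1.2000e-01  3.0000e-02] go [-0.0016  0.0006  0.0026] w 0.032 gf 25.0
turn [ 0.0002 -0.002   0.0006]
```

Still carried (−1.6 N, clear of the floor). I'll lower another 2–3 mm and open.

```bash
python3 -m jog '[[-0.001,0,0.001,0,0,0,0.02],[0,0,0.001,0,0,0,0.02],[0,0,0.001,0,0,0,0.02],[0,0,0,0,0,0,0.02],[0,0,0,0,0,0,0.02]]'; python3 -m jog '[[0,0,0,0,0,0,0.04],[0,0,0,0,0,0,0.05],[0,0,0,0,0,0,0.06],[0,0,0,0,0,0,0.07],[0,0,0,0,0,0,0.07],[0,0,0,0,0,0,0.07],[0,0,0,0,0,0,0.07]]'; python3 d.py .5487 0 .071
```

```text
time_s: 6.83
tool_pos: [0.5489, 0.0008, 0.0705]
tool_rot: [180.0, -0.1, 0.1]
force: [-1.6, 0.1, 5.0]
grip_width: 0.032
grasp_force: 25.0
time_s: 7.42
tool_pos: [0.5482, 0.0007, 0.0694]
tool_rot: [180.0, 0.0, 0.0]
force: [0.4, -0.6, -0.3]
grip_width: 0.0671
grasp_force: 0.0
t 7.42 pos [0.5482 0.0007 0.0694] rot [1.8e+02 1.0e-02 5.0e-02] go [ 0.0005  0.0007 -0.0016] w 0.0671 gf 0.0
turn [0.0001 0.0002 0.0008]
```

```bash
python3 -m jog '[[0,0,-0.01,0,0,0,0.07],[0,0,-0.025,0,0,0,0.087],[0,0,-0.035,0,0,0,0.087],[0,0,-0.03,0,0,0,0.087],[0,0,-0.02,0,0,0,0.087],[-0.01,0.015,0,0,0,0,0.087],[-0.02,0.03,0,0,0,0,0.087],[-0.02,0.03,0,0,0,0,0.087],[-0.02,0.03,0,0,0,0,0.087],[-0.02,0.03,0,0,0,0,0.087],[-0.02,0.03,0,0,0,0,0.087],[-0.02,0.03,0,0,0,0,0.087]]' ; python3 -m jog '[[-0.015,0.027,0,0,0,0,0.087],[-0.01,0.019,0,0,0,0,0.087],[0,0,0.01,0,0,0,0.087],[0,0,0.015,0,0,0,0.087],[0,0,0,0,0,0,0.087],[0,0,0,0,0,0,0.087]]'; python3 d.py .393 -.2405 .063
python3 - <<'E'
from h import *
c=env.get_calibration("wrist");im=env.read_camera("wrist");cv2.imwrite("pics/w3.png",im)
cv2.imwrite("pics/t3.png",env.read_camera("top"));cv2.imwrite("pics/s3.png",env.read_camera("side"))
m=mask(im,"red");k,l,s,ce=cv2.connectedComponentsWithStats(m)
for i in range(1,k):
    if s[i,4]>200:print(s[i],ce[i].round(1),plane(c,*ce[i],.092).round(4))
E
```

```text
time_s: 8.42
tool_pos: [0.4175, -0.1956, 0.1906]
tool_rot: [180.0, -0.1, 0.1]
force: [1.7, 0.0, -0.9]
grip_width: 0.0871
grasp_force: 0.0
time_s: 8.92
tool_pos: [0.3934, -0.2395, 0.1644]
tool_rot: [-180.0, 0.1, 0.1]
force: [-0.2, 0.3, 0.7]
grip_width: 0.0868
grasp_force: 0.0
t 8.92 pos [ 0.3934 -0.2395  0.1644] rot [-1.7995e+02  6.0000e-02  1.0000e-01] go [-0.0003  0.0011  0.1014] w 0.0868 gf 0.0
turn [-0.0009  0.001   0.0018]
[ 293  178   48   52 1477] [315.  205.6] [ 0.3929 -0.2377  0.092 ]
```

View pics/w3.png

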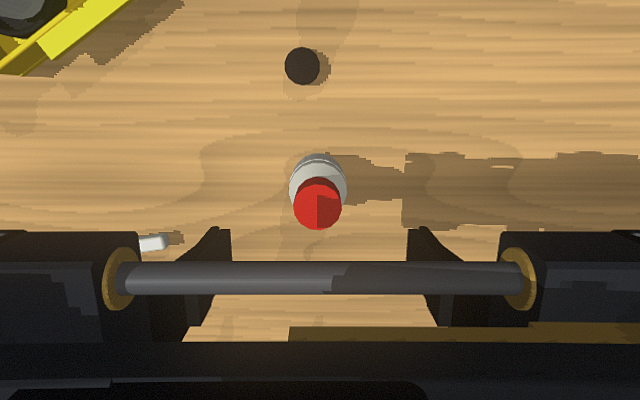

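View pics/s3.png

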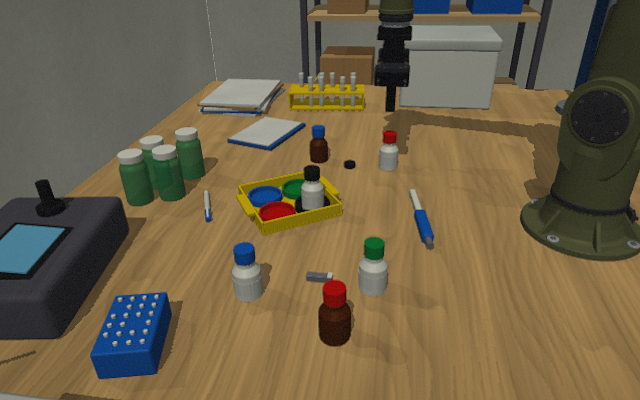

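The side view shows the black bottle standing upright in the carrier (312,190) and the other bottles untouched. The wrist view puts the red cap's disc at (318,204), directly under the tool. I'll go down and grip.

```bash
python3 -m jog '[[0,0,0.015,0,0,0,0.087],[0,0,0.03,0,0,0,0.087],[0,0,0.03,0,0,0,0.075],[0,0,0.018,0,0,0,0.07],[0,0,0.008,0,0,0,0.065],[0,0,0,0,0,0,0.06],[0,0,0,0,0,0,0.05],[0,0,0,0,0,0,0.02],[0,0,0,0,0,0,0.02],[0,0,0,0,0,0,0.02],[0,0,0,0,0,0,0.02],[0,0,0,0,0,0,0.02]]'; python3 -m jog '[[0,0,0,0,0,0,0.02],[0,0,0,0,0,0,0.02],[0,0,0,0,0,0,0.02]]'; python3 d.py .393 -.24 .063
```

```text
time_s: 10.07
tool_pos: [0.394, -0.2404, 0.0642]
tool_rot: [180.0, -0.1, 0.0]
force: [0.1, 0.3, 3.2]
grip_width: 0.0323
grasp_force: 24.9
time_s: 10.32
tool_pos: [0.3941, -0.2405, 0.0642]
tool_rot: [180.0, -0.1, 0.1]
force: [-0.4, 1.6, 6.2]
grip_width: 0.0324
grasp_force: 24.9
t 10.32 pos [ 0.3941 -0.2405  0.0642] rot [ 1.7997e+02 -6.0000e-02  6.0000e-02] go [-0.0011 -0.0005  0.0012] w 0.0324 gf 24.92
turn [ 0.0004 -0.001   0.001 ]
```

```bash
python3 -m jog '[[0,0,-0.006,0,0,0,0.02],[0,0,-0.015,0,0,0,0.02],[0,0,-0.025,0,0,0,0.02],[0,0,-0.03,0,0,0,0.02],[0,0,-0.03,0,0,0,0.02],[0,0,-0.018,0,0,0,0.02],[0.006,-0.008,-0.006,0,0,0,0.02],[0.014,-0.018,0,0,0,0,0.02],[0.02,-0.026,0,0,0,0,0.02],[0.022,-0.028,0,0,0,0,0.02],[0.022,-0.028,0,0,0,0,0.02],[0.022,-0.028,0,0,0,0,0.02]]' ; python3 -m jog '[[0.022,-0.028,0,0,0,0,0.02],[0.022,-0.028,0,0,0,0,0.02],[0.022,-0.028,0,0,0,0,0.02],[0.02,-0.026,0,0,0,0,0.02],[0.016,-0.02,0,0,0,0,0.02],[0.01,-0.012,0,0,0,0,0.02],[0.005,-0.007,0,0,0,0,0.02],[0,0,0,0,0,0,0.02],[0,0,0,0,0,0,0.02],[0,0,0,0,0,0,0.02]]'; python3 d.py .6173 .0447 .0737
```

```text
time_s: 11.32
tool_pos: [0.4994, -0.1021, 0.1921]
tool_rot: [-180.0, 0.1, 0.0]
force: [0.0, -0.7, -1.9]
grip_width: 0.0324
grasp_force: 25.0
time_s: 12.15
tool_pos: [0.6155, 0.0432, 0.1929]
tool_rot: [179.9, 0.1, -0.0]
force: [-0.2, 0.5, -0.8]
grip_width: 0.0323
grasp_force: 25.0
t 12.15 pos [0.6155 0.0432 0.1929] rot [ 1.7992e+02  9.0000e-02 -5.0000e-02] go [ 0.002  -0.0017  0.1192] w 0.0323 gf 24.97
turn [ 0.0013  0.0015 -0.0009]
```

```bash
python3 -m jog '[[0.002,-0.0017,0.01,0,0,0,0.02],[0,0,0.025,0,0,0,0.02],[0,0,0.03,0,0,0,0.02],[0,0,0.025,0,0,0,0.02],[0,0,0.015,0,0,0,0.02],[0,0,0.008,0,0,0,0.02],[0,0,0.003,0,0,0,0.02],[0,0,0.001,0,0,0,0.02],[0,0,0.001,0,0,0,0.02],[0,0,0.001,0,0,0,0.02],[0,0,0,0,0,0,0.02]]' ; python3 d.py .6173 .0447 .0730
```

```text
time_s: 13.07
tool_pos: [0.619, 0.0465, 0.0755]
tool_rot: [180.0, -0.1, 0.0]
force: [-0.1, -0.3, -0.4]
grip_width: 0.0324
grasp_force: 25.0
t 13.07 pos [0.619  0.0465 0.0755] rot [ 1.7999e+02 -1.0000e-01  4.0000e-02] go [-0.0017  0.0018  0.0025] w 0.0324 gf 24.97
turn [ 0.0001 -0.0018  0.0007]
```

```bash
python3 -m jog '[[-0.0015,0.0015,0.001,0,0,0,0.02],[0,0,0.001,0,0,0,0.02],[0,0,0.0005,0,0,0,0.02],[0,0,0,0,0,0,0.02],[0,0,0,0,0,0,0.02]]';  python3 d.py .6173 .0447 .0730
```

```text
time_s: 13.48
tool_pos: [0.6176, 0.0449, 0.0733]
tool_rot: [180.0, -0.1, 0.0]
force: [-0.7, -0.3, 5.4]
grip_width: 0.0322
grasp_force: 24.9
t 13.48 pos [0.6176 0.0449 0.0733] rot [ 1.7998e+02 -1.1000e-01  5.0000e-02] go [-0.0003  0.0002  0.0003] w 0.0322 gf 24.89
turn [ 0.0004 -0.0018  0.0008]
```

Seated (+5 N). I'll release it and go to blue.

```bash
python3 -m jog '[[0,0,0,0,0,0,0.04],[0,0,0,0,0,0,0.05],[0,0,0,0,0,0,0.06],[0,0,0,0,0,0,0.07],[0,0,0,0,0,0,0.07],[0,0,0,0,0,0,0.07],[0,0,-0.01,0,0,0,0.07],[0,0,-0.025,0,0,0,0.087],[0,0,-0.035,0,0,0,0.087],[0,0,-0.03,0,0,0,0.087],[0,0,-0.02,0,0,0,0.087],[0,-0.015,0,0,0,0,0.087]]' ; python3 -m jog '[[0,-0.03,0,0,0,0,0.087],[-0.001,-0.03,0,0,0,0,0.087],[-0.001,-0.035,0,0,0,0,0.087],[-0.001,-0.035,0,0,0,0,0.087],[-0.001,-0.035,0,0,0,0,0.087],[-0.001,-0.03,0,0,0,0,0.087],[-0.001,-0.02,0,0,0,0,0.087],[0,-0.01,0.01,0,0,0,0.087],[0,0,0.015,0,0,0,0.087],[0,0,0,0,0,0,0.087],[0,0,0,0,0,0,0.087]]'; python3 d.py .611 .286 .063
python3 - <<'E'
from h import *
c=env.get_calibration("wrist");im=env.read_camera("wrist");cv2.imwrite("pics/w4.png",im)
m=mask(im,"blue");k,l,s,ce=cv2.connectedComponentsWithStats(m)
for i in range(1,k):
    if s[i,4]>200:print(s[i],ce[i].round(1),plane(c,*ce[i],.092).round(4))
E
```

```text
time_s: 14.48
tool_pos: [0.6203, 0.0567, 0.1986]
tool_rot: [179.9, -0.6, -0.3]
force: [0.6, -0.6, -0.4]
grip_width: 0.0856
grasp_force: 0.0
time_s: 15.4
tool_pos: [0.6104, 0.2831, 0.1658]
tool_rot: [179.9, 0.1, -0.0]
force: [0.3, 0.8, 0.2]
grip_width: 0.0872
grasp_force: 0.0
t 15.4 pos [0.6104 0.2831 0.1658] rot [ 1.7987e+02  1.2000e-01 -4.0000e-02] go [ 0.0008 -0.0032  0.1028] w 0.0872 gf 0.0
turn [ 0.0022  0.002  -0.0006]
[   33     0   194    88 10563] [128.1  34.7] [0.7188 0.3981 0.092 ]
[622  95  18  60 755] [632.3 124. ] [0.6644 0.0794 0.092 ]
[ 294  184   45   45 1071] [311.1 203.5] [0.611  0.2874 0.092 ]
```

View pics/w4.png

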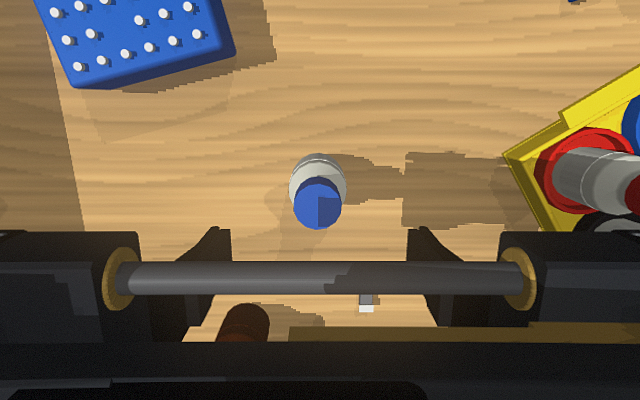

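The blue cap is at (318,204), the same pixel as the red cap had when the tool was directly above it, so it is already aligned. The red bottle is standing in the red cup at right. I'll go down and grip.

```bash
python3 -m jog '[[0,0,0.015,0,0,0,0.087],[0,0,0.03,0,0,0,0.087],[0,0,0.03,0,0,0,0.075],[0,0,0.018,0,0,0,0.07],[0,0,0.009,0,0,0,0.065],[0,0,0,0,0,0,0.06],[0,0,0,0,0,0,0.05],[0,0,0,0,0,0,0.02],[0,0,0,0,0,0,0.02],[0,0,0,0,0,0,0.02],[0,0,0,0,0,0,0.02],[0,0,0,0,0,0,0.02]]'; python3 -m jog '[[0,0,0,0,0,0,0.02],[0,0,0,0,0,0,0.02],[0,0,0,0,0,0,0.02]]'; python3 d.py .611 .286 .063
```

```text
time_s: 16.45
tool_pos: [0.6111, 0.285, 0.0659]
tool_rot: [180.0, -0.1, 0.0]
force: [-0.5, -1.6, 2.6]
grip_width: 0.032
grasp_force: 25.0
time_s: 16.7
tool_pos: [0.6112, 0.285, 0.0659]
tool_rot: [-180.0, -0.1, 0.0]
force: [-1.0, -1.0, 5.4]
grip_width: 0.0322
grasp_force: 25.0
t 16.7 pos [0.6112 0.285  0.0659] rot [-1.8e+02 -7.0e-02  3.0e-02] go [-0.0002 -0.001   0.0029] w 0.0322 gf 24.96
turn [-0.     -0.0013  0.0006]
```

```bash
python3 -m jog '[[0,0,-0.006,0,0,0,0.02],[0,0,-0.015,0,0,0,0.02],[0,0,-0.025,0,0,0,0.02],[0,0,-0.03,0,0,0,0.02],[0,0,-0.03,0,0,0,0.02],[0,0,-0.018,0,0,0,0.02],[0.001,0.008,-0.006,0,0,0,0.02],[0.003,0.018,0,0,0,0,0.02],[0.005,0.028,0,0,0,0,0.02],[0.005,0.03,0,0,0,0,0.02],[0.005,0.03,0,0,0,0,0.02],[0.005,0.03,0,0,0,0,0.02]]' ; python3 -m jog '[[0.005,0.03,0,0,0,0,0.02],[0.005,0.03,0,0,0,0,0.02],[0.005,0.03,0,0,0,0,0.02],[0.004,0.03,0,0,0,0,0.02],[0.004,0.023,0,0,0,0,0.02],[0.003,0.014,0,0,0,0,0.02],[0.001,0.007,0,0,0,0,0.02],[0,0,0,0,0,0,0.02],[0,0,0,0,0,0,0.02],[0,0,0,0,0,0,0.02]]'; python3 d.py .662 -.024 .075
```

```text
time_s: 17.7
tool_pos: [0.6339, 0.1388, 0.1939]
tool_rot: [180.0, 0.1, 0.1]
force: [-0.2, 0.1, -1.5]
grip_width: 0.0325
grasp_force: 25.0
time_s: 18.53
tool_pos: [0.6615, -0.02, 0.195]
tool_rot: [-179.9, 0.0, 0.2]
force: [-0.4, 0.5, -1.8]
grip_width: 0.0324
grasp_force: 25.0
t 18.53 pos [ 0.6615 -0.02    0.195 ] rot [-1.7991e+02  2.0000e-02  2.4000e-01] go [0.0005 0.0042 0.12  ] w 0.0324 gf 24.99
turn [-0.0016  0.0003  0.0043]
```

```bash
python3 -m jog '[[0,0.004,0.01,0,0,0,0.02],[0,0,0.025,0,0,0,0.02],[0,0,0.03,0,0,0,0.02],[0,0,0.025,0,0,0,0.02],[0,0,0.015,0,0,0,0.02],[0,0,0.008,0,0,0,0.02],[0,0,0.003,0,0,0,0.02],[0,0,0.001,0,0,0,0.02],[0,0,0.001,0,0,0,0.02],[0,0,0.001,0,0,0,0.02],[0,0,0,0,0,0,0.02]]' ; python3 d.py .662 -.024 .0750
```

```text
time_s: 19.45
tool_pos: [0.6626, -0.0269, 0.0771]
tool_rot: [180.0, -0.1, 0.0]
force: [0.2, 0.1, -1.6]
grip_width: 0.0316
grasp_force: 25.0
t 19.45 pos [ 0.6626 -0.0269  0.0771] rot [ 1.7998e+02 -1.1000e-01  5.0000e-02] go [-0.0006 -0.0029  0.0021] w 0.0316 gf 24.99
turn [ 0.0003 -0.0018  0.0008]
```

```bash
python3 -m jog '[[-0.0005,-0.0025,0.001,0,0,0,0.02],[0,0,0.001,0,0,0,0.02],[0,0,0.0005,0,0,0,0.02],[0,0,0,0,0,0,0.02],[0,0,0,0,0,0,0.02]]';  python3 d.py .662 -.024 .0750
```

```text
time_s: 19.87
tool_pos: [0.6621, -0.0241, 0.0748]
tool_rot: [-180.0, -0.1, 0.1]
force: [-1.1, 0.2, 6.3]
grip_width: 0.0324
grasp_force: 25.0
t 19.87 pos [ 0.6621 -0.0241  0.0748] rot [-1.7999e+02 -1.1000e-01  5.0000e-02] go [-0.0001 -0.0001 -0.0002] w 0.0324 gf 24.95
turn [-0.0002 -0.0019  0.0009]
```

Seated. I'll release it and go to green.

```bash
python3 -m jog '[[0,0,0,0,0,0,0.04],[0,0,0,0,0,0,0.05],[0,0,0,0,0,0,0.06],[0,0,0,0,0,0,0.07],[0,0,0,0,0,0,0.07],[0,0,0,0,0,0,0.07],[0,0,-0.01,0,0,0,0.07],[0,0,-0.025,0,0,0,0.087],[0,0,-0.035,0,0,0,0.087],[0,0,-0.03,0,0,0,0.087],[0,0,-0.02,0,0,0,0.087],[-0.01,-0.01,0,0,0,0,0.087]]' ; python3 -m jog '[[-0.02,-0.02,0,0,0,0,0.087],[-0.026,-0.026,0,0,0,0,0.087],[-0.026,-0.026,0,0,0,0,0.087],[-0.026,-0.026,0,0,0,0,0.087],[-0.026,-0.026,0,0,0,0,0.087],[-0.026,-0.026,0,0,0,0,0.087],[-0.026,-0.026,0,0,0,0,0.087],[-0.026,-0.026,0,0,0,0,0.087],[-0.024,-0.026,0,0,0,0,0.087],[-0.015,-0.017,0,0,0,0,0.087],[-0.008,-0.011,0.01,0,0,0,0.087],[0,0,0.015,0,0,0,0.087]]'; python3 -m jog '[[0,0,0,0,0,0,0.087],[0,0,0,0,0,0,0.087]]'; python3 d.py .403 .2425 .063
python3 - <<'E'
from h import *
c=env.get_calibration("wrist");im=env.read_camera("wrist");cv2.imwrite("pics/w5.png",im)
m=mask(im,"green");k,l,s,ce=cv2.connectedComponentsWithStats(m)
for i in range(1,k):
    if s[i,4]>200:print(s[i],ce[i].round(1),plane(c,*ce[i],.092).round(4))
E
```

```text
time_s: 20.87
tool_pos: [0.6555, -0.0169, 0.2002]
tool_rot: [179.9, -0.6, -0.2]
force: [0.9, -0.9, 0.9]
grip_width: 0.0859
grasp_force: 0.0
time_s: 21.87
tool_pos: [0.4009, 0.2454, 0.1707]
tool_rot: [-179.9, -0.3, 0.4]
force: [0.5, 0.0, 0.1]
grip_width: 0.0873
grasp_force: 0.0
time_s: 22.03
tool_pos: [0.4018, 0.241, 0.1687]
tool_rot: [180.0, 0.0, 0.1]
force: [0.4, -0.4, 1.0]
grip_width: 0.0872
grasp_force: 0.0
t 22.03 pos [0.4018 0.241  0.1687] rot [1.7995e+02 3.0000e-02 7.0000e-02] go [ 0.0012 -0.0015  0.1057] w 0.0872 gf 0.0
turn [0.0008 0.0005 0.0012]
[ 295  175   48   51 1727] [318.1 201.9] [0.4027 0.2406 0.092 ]
```

View pics/w5.png

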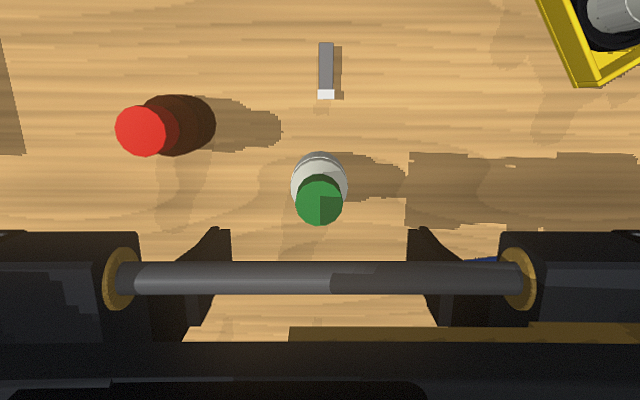

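The green cap is at (319,201), centred under the tool. The brown bottle with the red cap, at (140,130), is about 120 mm away and clear of the fingers. I'll go down and grip.

```bash
python3 -m jog '[[0.001,0,0.015,0,0,0,0.087],[0,0,0.03,0,0,0,0.087],[0,0,0.03,0,0,0,0.075],[0,0,0.018,0,0,0,0.07],[0,0,0.012,0,0,0,0.065],[0,0,0,0,0,0,0.06],[0,0,0,0,0,0,0.05],[0,0,0,0,0,0,0.02],[0,0,0,0,0,0,0.02],[0,0,0,0,0,0,0.02],[0,0,0,0,0,0,0.02],[0,0,0,0,0,0,0.02]]'; python3 -m jog '[[0,0,0,0,0,0,0.02],[0,0,0,0,0,0,0.02],[0,0,0,0,0,0,0.02]]'; python3 d.py .403 .2425 .063
```

```text
time_s: 23.08
tool_pos: [0.4037, 0.2414, 0.0642]
tool_rot: [180.0, -0.1, 0.0]
force: [-0.3, -1.2, 3.1]
grip_width: 0.0325
grasp_force: 25.0
time_s: 23.33
tool_pos: [0.4037, 0.2414, 0.0642]
tool_rot: [180.0, -0.1, 0.0]
force: [0.1, -0.8, 6.1]
grip_width: 0.032
grasp_force: 25.0
t 23.33 pos [0.4037 0.2414 0.0642] rot [ 1.8e+02 -7.0e-02  4.0e-02] go [-0.0007 -0.0011  0.0012] w 0.032 gf 24.99
turn [ 0.0001 -0.0012  0.0007]
```

```bash
python3 -m jog '[[0,0,-0.006,0,0,0,0.02],[0,0,-0.015,0,0,0,0.02],[0,0,-0.025,0,0,0,0.02],[0,0,-0.03,0,0,0,0.02],[0,0,-0.03,0,0,0,0.02],[0,0,-0.022,0,0,0,0.02],[0.005,0.008,-0.008,0,0,0,0.02],[0.011,0.018,0,0,0,0,0.02],[0.016,0.026,0,0,0,0,0.02],[0.018,0.03,0,0,0,0,0.02],[0.018,0.03,0,0,0,0,0.02],[0.018,0.03,0,0,0,0,0.02]]' ; python3 -m jog '[[0.018,0.03,0,0,0,0,0.02],[0.018,0.03,0,0,0,0,0.02],[0.018,0.03,0,0,0,0,0.02],[0.018,0.028,0,0,0,0,0.02],[0.016,0.025,0,0,0,0,0.02],[0.01,0.015,0,0,0,0,0.02],[0.005,0.01,0,0,0,0,0.02],[0,0,0,0,0,0,0.02],[0,0,0,0,0,0,0.02],[0,0,0,0,0,0,0.02]]'; python3 d.py .5933 -.0687 .0735
```

```text
time_s: 24.33
tool_pos: [0.4892, 0.097, 0.1982]
tool_rot: [180.0, 0.1, 0.0]
force: [0.2, 0.8, -0.4]
grip_width: 0.0326
grasp_force: 25.0
time_s: 25.17
tool_pos: [0.5916, -0.0665, 0.1991]
tool_rot: [-179.9, 0.1, 0.2]
force: [0.2, 0.7, -1.7]
grip_width: 0.0323
grasp_force: 25.0
t 25.17 pos [ 0.5916 -0.0665  0.1991] rot [-1.7994e+02  7.0000e-02  1.8000e-01] go [0.0019 0.0023 0.1256] w 0.0323 gf 25.0
turn [-0.001   0.0012  0.0032]
```

```bash
python3 -m jog '[[0.001,0.001,0.012,0,0,0,0.02],[0,0,0.028,0,0,0,0.02],[0,0,0.03,0,0,0,0.02],[0,0,0.025,0,0,0,0.02],[0,0,0.015,0,0,0,0.02],[0,0,0.008,0,0,0,0.02],[0,0,0.003,0,0,0,0.02],[0,0,0.001,0,0,0,0.02],[0,0,0.001,0,0,0,0.02],[0,0,0.001,0,0,0,0.02],[0,0,0,0,0,0,0.02]]' ; python3 d.py .5933 -.0687 .0733
```

```text
time_s: 26.08
tool_pos: [0.5941, -0.0696, 0.0765]
tool_rot: [180.0, -0.1, 0.0]
force: [0.6, -0.1, -1.0]
grip_width: 0.0321
grasp_force: 25.0
t 26.08 pos [ 0.5941 -0.0696  0.0765] rot [ 1.7997e+02 -1.0000e-01  5.0000e-02] go [-0.0008 -0.0009  0.0032] w 0.0321 gf 25.0
turn [ 0.0005 -0.0018  0.0008]
```

```bash
python3 -m jog '[[-0.001,-0.001,0.0015,0,0,0,0.02],[0,0,0.001,0,0,0,0.02],[0,0,0.001,0,0,0,0.02],[0,0,0,0,0,0,0.02],[0,0,0,0,0,0,0.02]]';  python3 d.py .5933 -.0687 .0733
```

```text
time_s: 26.5
tool_pos: [0.593, -0.0685, 0.0733]
tool_rot: [180.0, -0.1, 0.0]
force: [-1.1, -0.1, 5.4]
grip_width: 0.0323
grasp_force: 25.0
t 26.5 pos [ 0.593  -0.0685  0.0733] rot [ 1.7998e+02 -8.0000e-02  5.0000e-02] go [ 0.0003  0.0002 -0.    ] w 0.0323 gf 24.99
turn [ 0.0004 -0.0013  0.0008]
```

Seated. I'll release, rise, back off to −y and look.

```bash
python3 -m jog '[[0,0,0,0,0,0,0.04],[0,0,0,0,0,0,0.05],[0,0,0,0,0,0,0.06],[0,0,0,0,0,0,0.07],[0,0,0,0,0,0,0.07],[0,0,0,0,0,0,0.07],[0,0,-0.01,0,0,0,0.07],[0,0,-0.025,0,0,0,0.08],[0,0,-0.035,0,0,0,0.08],[0,0,-0.035,0,0,0,0.08],[0,0,-0.03,0,0,0,0.08],[0,0.015,-0.02,0,0,0,0.08]]'; python3 -m jog '[[-0.005,0.03,0,0,0,0,0.08],[-0.01,0.035,0,0,0,0,0.08],[-0.01,0.035,0,0,0,0,0.08],[-0.01,0.035,0,0,0,0,0.08],[-0.01,0.035,0,0,0,0,0.08],[-0.01,0.035,0,0,0,0,0.08],[-0.01,0.035,0,0,0,0,0.08],[-0.01,0.03,0,0,0,0,0.08],[0,0.02,0,0,0,0,0.08],[0,0,0,0,0,0,0.08],[0,0,0,0,0,0,0.08],[0,0,0,0,0,0,0.08]]'
python3 - <<'E'
from h import *
T=env.read_camera("top");S=env.read_camera("side");cv2.imwrite("pics/top6.png",T);cv2.imwrite("pics/side6.png",S)
cv2.imwrite("pics/f6.png",np.vstack([cv2.resize(T[80:260,130:490],(720,360)),cv2.resize(S[90:240,180:480],(480,240)).copy() if 0 else cv2.copyMakeBorder(cv2.resize(S[100:240,200:440],(411,240)),0,0,0,309,0)]))
E
```

```text
time_s: 27.5
tool_pos: [0.5939, -0.0794, 0.232]
tool_rot: [-179.9, -0.3, 0.4]
force: [1.0, 0.8, 1.0]
grip_width: 0.0796
grasp_force: 0.0
time_s: 28.5
tool_pos: [0.5183, -0.3721, 0.2275]
tool_rot: [-179.9, -0.0, 0.1]
force: [1.1, -0.5, 0.1]
grip_width: 0.08
grasp_force: 0.0
```

View pics/f6.png

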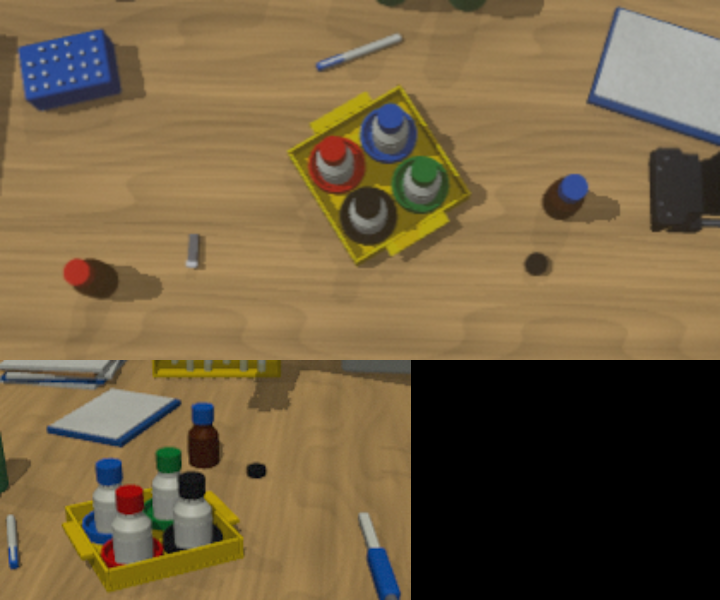

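All four white bottles stand upright in the cups of their cap colour, and both brown bottles are in place. Top-picture cap centres are approximately red (296,155), blue (325,139), green (342,164) and black (315,182). Next is a numeric check.

```bash
python3 - <<'E'
from h import *
T=cv2.imread("pics/top6.png");S=cv2.imread("pics/side6.png")
ct=env.get_calibration("top");cs=env.get_calibration("side")
C=dict(red=(.616,.044),blue=(.6608,-.0247),green=(.592,-.0694),black=(.5473,-.0007))
for n,a,b in[("red",(296.2,155.2),(276,182)),("blue",(325.2,138.7),(264,165)),("green",(341.7,164.2),(298,159)),("black",(314.7,182.2),(312,173))]:
    B=blob(S,n,*b,7);X,e=tri([ray(ct,*a),ray(cs,*B[0])])
    print(n,B[1][2:],X.round(4),np.round(e,4),"off mm",((X[:2]-C[n])*1e3).round(1))
for n,a,b in[("red",(169,216),(334,293)),("blue",(417,174),(319,131))]:
    X,e=tri([ray(ct,*blob(T,n,*a,8)[0]),ray(cs,*blob(S,n,*b,8)[0])]);print("brown",n,X.round(4))
E
```

```text
red [ 16  17 230] [0.6146 0.0451 0.0905] [0.0002 0.0002] off mm [-1.4  1.1]
blue [ 15  15 197] [ 0.66   -0.0272  0.0901] [0.0006 0.0006] off mm [-0.8 -2.5]
green [ 15  15 192] [ 0.5922 -0.0706  0.091 ] [0.0022 0.0022] off mm [ 0.2 -1.2]
black [ 16  15 214] [ 0.547  -0.0038  0.0884] [0.0003 0.0003] off mm [-0.3 -3.1]
brown red [0.4513 0.3607 0.0831]
brown blue [ 0.5782 -0.2627  0.0794]
```

All bottles are within about 3 mm of their cup centres, cap heights are about 0.09 m (seated), and the brown bottles have not moved.

```bash
python3 -c "
from cell import env
print(env.sign_off())"
```

```text
the job is handed in; nothing more can be done
None
```

I handed the job in: all four white bottles are upright and seated in their matching cups, measured within about 3 mm of centre, and both brown bottles are where they started (sign-off returned no verdict).

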